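# Bolt the lid of the sample transport chest

### The arm

A 6-joint arm with a two-finger parallel gripper is mounted at the origin on the work surface. World frame = base frame: x ahead of the robot, y to its left, z up, the work surface at z = 0. Lengths are in m, angles in rad, forces in N, time in s.
With the tool pointing down it reaches from about 0.375 to 0.975 m from the base axis. Payload 3.8 kg.
Tool frame: the origin (TCP) lies midway between the tips of the shut fingers; the grasp point (between the pads) lies 19 mm behind it; z points along the fingers, y is the line along which they close (so a half turn about z gives the same grasp; the last joint's range is limited). The gripper opens to 85 mm and grips with 20 to 120 N. Pads are 22 mm wide; open, the fingers measure 114 mm over their backs; the gripper's body (76 mm by 85 mm) begins 54 mm behind the grasp point. The pads swing forward as they close: fully open they stand 13 mm farther back than shut.
Start: joints at [1.214, 0.264, 1.604, -0, 1.274, -0.037], TCP at [0.212, 0.641, 0.231] pointing down, gripper open.
Joint ranges: [-2.63, 2.63], [-0.94, 2.18], [0.31, 2.57], [-1.31, 4.45], [0, 2.66], [-2.55, 2.55]. Speed limits (rad/s): [2.57, 2.57, 3.14, 3.14, 3.14, 3.14].

### API

Orientations are given as a 3x3 rotation matrix whose columns are the frame's x, y, z axes.
In Python, from rig import robot gives the robot as it stands.
- The arm moves only by the shell command python3 -m jog 'ROWS' [OPENING] [FORCE]. ROWS is JSON, a list of rows, each a list of 6 numbers: the shift along the tool's x, y, z scaled (see below), then the turn, a rotation vector about the tool's x, y, z scaled (see below). In form: [[tx, ty, tz, ax, ay, az], ...]. A call has exactly 8 rows; each row shifts and turns the commanded pose from where the row before left it, along the tool's axes as they then stand; what a row does not reach is not made up. The controller multiplies each number of a shift by 2 cm and each number of a turn by 0.1 rad. A row lasts 1/8 s, in which the tool goes at most 62.5 mm and 10.7 degrees, less where a joint would pass 70% of its speed; a pose out of reach is approached as far as the arm can. A call with a number of a shift or a turn outside -1 to 1 is refused whole. A call with a gripper value outside its range is refused whole. OPENING is the finger opening in mm, from 0 to 85.4, set as the call begins (- or left out, the last holds). The fingers move at their own pace and stop on an object; FORCE is the grip in N (left out, the last holds). Time passes only in rows, so rows that do not move let the fingers close, or fill a call up. It gives the time, the measured TCP pose, the force, the opening and the grip force at its end, in the units of the state.
- robot.get_state(): the state, without advancing time (a new reading comes with each control period).
- robot.grab_frame(name): name is "scene" or "top" or "wrist"; returns a dict with "img" (420x560x3 uint8, blue, green, red), "mtx" (3x3 intrinsics, pixels), "origin" and "rotation" of the camera in the world. Camera axes: x right, y down, z forward; pixel columns grow to the right and rows downward; lengths in m; the calibration is good to about 2 mm. A picture is of the moment at which its call begins. There is no depth.
- robot.sign_off(): hands the job in; it is judged then, once.
The state is a dict: "time": time; "qpos": joint angles; "qvel": joint speeds; "effort": joint torques, N m; "eef_pos": TCP position; "tool_rot": TCP orientation; "wrist_force": force on the tool from outside, world axes, zero at the start; "moment": the same for the moment, N m; "grip_width": finger opening in m; "grasp_force": force on a finger pad.
Only numpy, scipy, OpenCV 4.12 (cv2) and the standard library are available. Lean on these libraries where they do the work, as an engineer would, in place of code of your own. Each camera call takes 0.05 s, during which the arm holds its last target. There are 200 camera calls.

### The job

The container lab is about to be moved: bolt the lid of the white sample chest shut for the road. Lift the bolt's ball handle out of its notch, slide the bolt across through the staple on the lid, and lay the handle fully down into the notch of the catch at the other end. Where that notch stands is found by feel: never press the handle hard onto the metal. Keep the lid shut, leave the other things on the bench undisturbed, and let go when done.

Things in the scene. Friction and masses are not known exactly. Their poses are not given: they have to be found in the camera images.
- chest: white sample transport chest, fixed to the bench: 240 deep (x) by 360 long (y) by 140 high. Origin under its centre, z up. Its -y end has a fixed white top (the deck, 140 high, 150 long) that carries a steel barrel bolt; the rest is covered by a grey hinged lid, 8 higher. The bolt runs along y at x -50, its axis 16 above the deck
- barrel (a point): point on the bolt's axis in the middle of the first notch, axes as the chest's: +y is the way the bolt slides to lock, -x the side where the handle lies down. The barrel is a 22 mm tube with a slot along its top; a notch leads from the slot down the -x side at the start, another one farther along, solid metal elsewhere. A notch is 8 wide for the 6 mm square handle stem
- ball (a point): centre of the black ball (18 mm) on the end of the bolt's handle, 40 from the bolt's axis; the steel stem between is 6 mm thick. Down in a notch it is 23 above the deck, upright 56. About 40 mm are free on both sides of it along y. Gripped hard it does not roll between the fingers: turn the gripper with the handle or take it afresh
- keeper (a point): middle of the top of the foot plate of the steel staple on the lid that receives the bolt, 109 from the first notch along +y. The 12 mm rod has a tapered nose; from 15 to 30 mm of travel it rides onto this plate and draws the lid down 1 to 2 mm
- bolt (a joint): travel of the bolt in m along +y: 0 in the middle of the first notch. The second notch is in a wider catch (29 mm across, 50 long) clamped by a screw through a slot: its middle lies anywhere from 0.040 to 0.060, not measured; the stem enters only if within about 1 mm of it. The bolt stops at 0.068. It rubs with 2 to 3 N, about 5 N once it draws the lid down, 10 N with the handle resting on metal
- handle (a joint): turn of the handle about the bolt's axis in rad: 0 lying down in a notch (stem 10 degrees above level, towards -x), 1.4 upright, at most 1.55. Above 1.2 the stem clears the metal; laid on solid metal it rests at about 1.0 to 1.17. It stays where it is left (1 N at the ball turns it). Leverage is about 3.5: 4 N on the ball presses the stem on the metal with 14 N; it should stay well below 50 N
- lid (a joint): opening of the lid in rad about its hinge at the chest's +y end, 191 mm from the keeper: about -0.003 while it rests on its rubber seal, about -0.010 drawn down by the bolt, positive when lifted
- tip_box: bystander: clear box of yellow pipette tips, 84 by 124 by 63, beyond the chest's -y end; origin under its centre
- centrifuge: bystander: white round mini centrifuge with a clear dome, 144 across, 118 high, beyond the chest's +y end; origin under its centre
- wash_bottle: bystander: white wash bottle with a blue spout, 62 across, 208 high, beyond the chest's -y end; origin under its centre

How it is judged:
By the outcome, as a careful person would: the job done as asked, in the order asked, and still so for the second after the job is handed in, with the robot touching nothing.
It also fails if it takes over 67 s, if anything falls off the work surface, if the arm or the gripper's body presses on something with over 40 N, if the wrist force passes 120 N, or if a joint passes its speed limit or range.

## Working session

There is one attempt and no reset: what is moved stays moved. The work goes in short steps, Python scripts to look and compute and a shell command to move; the robot and the scene stay as the last step left them, time stands still between calls to the robot, and variables do not carry over. Pictures are saved under pics/ and viewed, at most 10 in all, crops included, and the job is handed in when it is done.

```bash
mkdir -p pics; ls; python3 - <<'E'
from rig import robot
import cv2,numpy as np
s=robot.get_state();print(s)
for n in("scene","top"):
    f=robot.grab_frame(n);cv2.imwrite(f"pics/{n}0.png",f["img"]);np.savez(f"pics/{n}0.npz",**f);print(n,f["mtx"],f["origin"],f["rotation"])
E
```

```text
pics
{'time': 0.0, 'qpos': array([ 1.21414369e+00,  2.64741056e-01,  1.60537639e+00,  2.06464959e-05,
        1.27368377e+00, -3.68946804e-02]), 'qvel': array([ 0.00068056,  0.00092165, -0.00104227, -0.0014189 , -0.00328556,
       -0.00052738]), 'effort': array([-3.66436261e-04, -5.15119600e+01, -3.67305636e+01,  1.82601624e-06,
        1.30673731e-02,  1.44427173e-05]), 'eef_pos': array([0.21191552, 0.64010723, 0.22996888]), 'tool_rot': array([[-9.49309583e-01,  3.14341681e-01, -7.89593006e-04],
       [ 3.14342656e-01,  9.49307347e-01, -2.06267892e-03],
       [ 1.01180484e-04, -2.20632363e-03, -9.99997561e-01]]), 'wrist_force': array([-0.37579862,  0.40347378, -0.30722947]), 'moment': array([ 0.02625059, -0.01125303, -0.028728  ]), 'grasp_force': 0.0, 'grip_width': 0.08578576093176091}
scene [[512.71505751   0.         279.45143764]
 [  0.         512.71505751 208.30001755]
 [  0.           0.           1.        ]] [1.35050722 0.44475531 0.99159381] [[-0.43064319  0.6499555  -0.62618232]
 [ 0.90245682  0.30175141 -0.30743745]
 [-0.01086926 -0.69749834 -0.71650396]]
top [[447.28599847   0.         280.32535187]
 [  0.         447.28599847 205.76408388]
 [  0.           0.           1.        ]] [0.42718952 0.0639445  1.19360404] [[ 1.59814736e-02 -9.89510455e-01  1.43574554e-01]
 [-9.99871973e-01 -1.59298892e-02  1.50887246e-03]
 [ 7.94081667e-04 -1.43580287e-01 -9.89638353e-01]]
```

View pics/scene0.png

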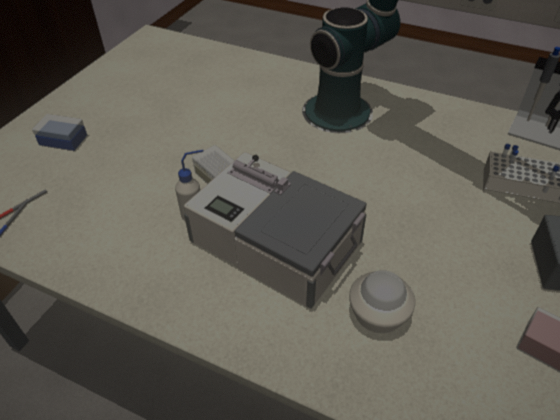

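View pics/top0.png

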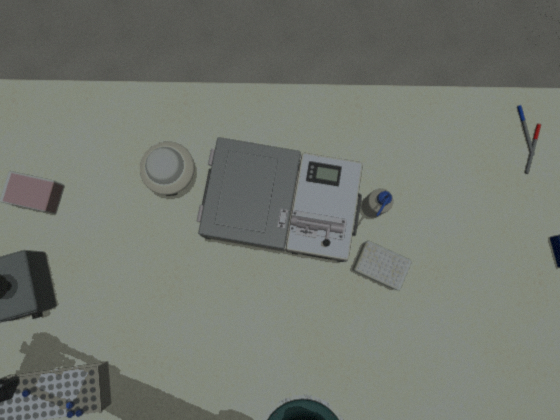

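The scene view shows the chest with the black ball at about (255,158). In the top view the ball is at about (326,243), the deck corners at (361,160) and (347,261), and the lid corners at (218,138) and (200,238). I'll zoom the top view.

```bash
cat > h.py <<'E'
import numpy as np,cv2
from rig import robot
def ray(f,u,v,z):
    d=f["rotation"]@np.linalg.solve(f["mtx"],[u,v,1.]);o=f["origin"];return o+d*(z-o[2])/d[2]
def proj(f,p):
    c=f["rotation"].T@(np.asarray(p)-f["origin"]);q=f["mtx"]@c;return q[:2]/q[2]
E
python3 - <<'E'
from h import *
f=np.load("pics/top0.npz")
c=f["img"][130:270,195:370];c=cv2.convertScaleAbs(c,alpha=1.4)
cv2.imwrite("pics/topc.png",cv2.resize(c,None,fx=4,fy=4,interpolation=cv2.INTER_CUBIC))
for n,u,v,z in(("d1",361,160,.14),("d2",347,261,.14),("l1",218,138,.148),("l2",200,238,.148),("ball",326,243,.163)):print(n,ray(f,u,v,z).round(4))
E
```

```text
d1 [ 0.6949 -0.1276  0.14  ]
d2 [ 0.452  -0.0924  0.14  ]
l1 [0.7418 0.2187 0.148 ]
l2 [0.4997 0.252  0.148 ]
ball [ 0.4918 -0.0409  0.163 ]
```

View pics/topc.png

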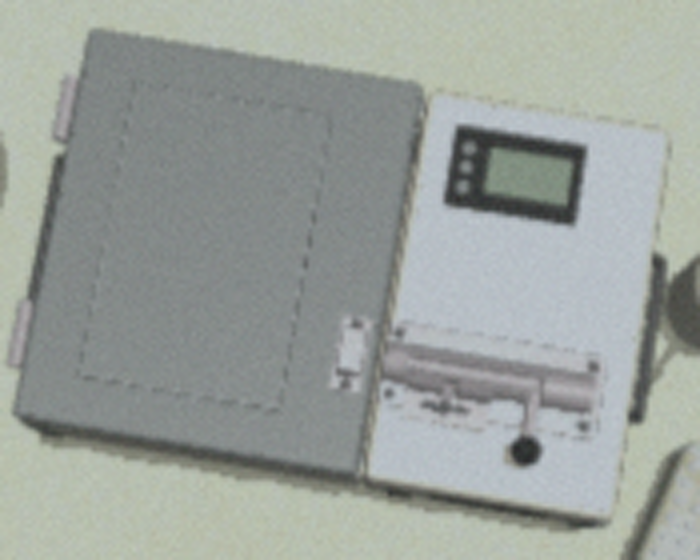

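The zoom shows the ball at crop (526,450). The stem meets the barrel near (532,395), and the clamp screw and possible notch are near (447,395). The deck is 245 mm deep by my measurement (240 given), yaw is about -0.139, and the bolt's axis comes out at x = -50.7 in the chest frame, so the measurements agree. Now the approach, with the tool's y along the chest's y and opening 40.

```bash
python3 -m jog '[[-0.5,-1,0,0,0,-0.9],[-0.5,-1,0,0,0,-0.9],[-0.5,-1,0,0,0,0],[-0.5,-1,0,0,0,0],[-0.5,-1,0,0,0,0],[-0.5,-1,0,0,0,0],[-0.5,-1,0,0,0,0],[-0.5,-1,0,0,0,0]]' 40 20
python3 -m jog '[[-0.5,-1,0,0,0,0],[-0.5,-1,0,0,0,0],[-0.5,-1,0,0,0,0],[-0.5,-1,0,0,0,0],[-0.5,-1,0,0,0,0],[-0.5,-1,0,0,0,0],[-0.5,-1,0,0,0,0],[-0.5,-1,0,0,0,0]]'
python3 -m jog '[[-0.5,-1,0,0,0,0],[-0.5,-1,0,0,0,0],[-0.5,-1,0,0,0,0],[-0.5,-1,0,0,0,0],[-0.5,-1,0,0,0,0],[-0.5,-1,0,0,0,0],[-0.5,-1,0,0,0,0],[-0.5,-1,0,0,0,0]]'
```

```text
time: 1.1
eef_pos: [0.2638, 0.4683, 0.2313]
tool_rot: [[-0.99, 0.139, 0.0], [0.139, 0.99, 0.0], [-0.0, 0.0, -1.0]]
wrist_force: [0.1, -0.4, -0.4]
grip_width: 0.0398
grasp_force: 0.0
time: 2.1
eef_pos: [0.3205, 0.2988, 0.2313]
tool_rot: [[-0.99, 0.139, 0.0], [0.139, 0.99, 0.0], [-0.0, 0.0, -1.0]]
wrist_force: [0.1, 0.7, 0.5]
grip_width: 0.0401
grasp_force: 0.0
time: 3.1
eef_pos: [0.3771, 0.1292, 0.2313]
tool_rot: [[-0.99, 0.139, 0.0], [0.139, 0.99, 0.0], [-0.0, 0.0, -1.0]]
wrist_force: [0.3, 0.5, 0.5]
grip_width: 0.0402
grasp_force: 0.0
```

```bash
python3 -m jog '[[-1,-0.95,0,0,-0.8,0],[-1,-0.95,0,0,0,0],[-1,-0.95,0,0,-1,0],[-1,-0.95,0,0,-1,0],[-1,-0.95,0,0,-1,0],[-0.4,-0.95,0.3,0,-1,0],[0,-0.95,0.5,0,-1,0],[0,-0.95,0.5,0,-1,0]]'
python3 - <<'E'
from h import *
s=robot.get_state()
f=robot.grab_frame("wrist");np.savez("pics/w1.npz",**f);cv2.imwrite("pics/w1.png",f["img"])
R=s["tool_rot"];print(s["eef_pos"],R.T@(f["origin"]-s["eef_pos"]),R.T@f["rotation"],f["mtx"])
print("ball expected px",proj(f,[.4918,-.0409,.163]))
E
```

```text
time: 4.1
eef_pos: [0.473, -0.0376, 0.2239]
tool_rot: [[-0.768, 0.139, 0.626], [0.107, 0.99, -0.089], [-0.632, -0.001, -0.775]]
wrist_force: [0.0, 1.1, -0.0]
grip_width: 0.0401
grasp_force: 0.0
[ 0.4729928  -0.03759787  0.22387861] [ 0.07993084  0.00030576 -0.14239244] [[ 3.57928360e-04 -9.50290303e-01 -3.11365077e-01]
 [ 9.99999810e-01  4.96682834e-04 -3.66337131e-04]
 [ 5.02776313e-04 -3.11364887e-01  9.50290300e-01]] [[293.61526324   0.         282.62027488]
 [  0.         293.61526324 210.32164109]
 [  0.           0.           1.        ]]
ball expected px [281.50580211 197.22457208]
```

View pics/w1.png

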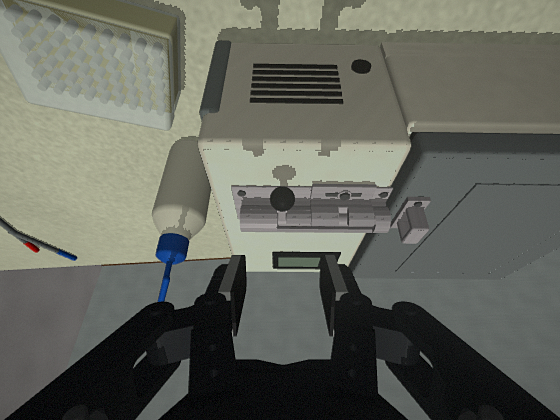

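The wrist view shows the ball at (283,199), 2 px from the prediction of (281.5,197), and the second notch near (343,213). A crop gives the notch.

```bash
python3 - <<'E'
from h import *
c=np.load("pics/w1.npz")["img"][165:255,225:445]
cv2.imwrite("pics/w1c.png",cv2.resize(c,None,fx=3.6,fy=3.6*1.5,interpolation=cv2.INTER_CUBIC))
E
```

```text
(no output)
```

View pics/w1c.png

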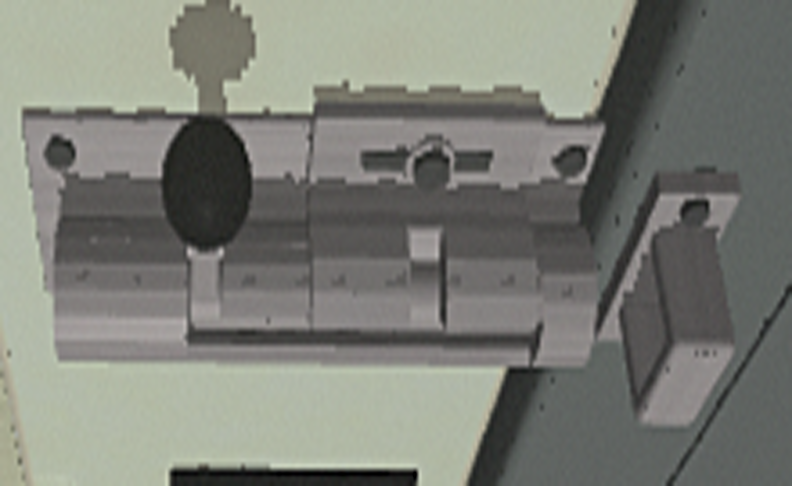

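```bash
python3 - <<'E'
from h import *
f=np.load("pics/w1.npz")
b=ray(f,282.5,199,.163);print("ball",b)
ux=np.array([.990,-.139,0]);uy=np.array([.139,.990,0]);uz=np.array([0,0,1.])
ax=b+.0394*ux;ax[2]=.156
for r in(.011,.0145):
  for th in(40,60):
    p=lambda s:ax+r*(-ux*np.cos(np.radians(th))+uz*np.sin(np.radians(th)))+uy*s
    print(r,th,[proj(f,p(s)).round(1) for s in(0,.04,.044,.048,.052,.056)])
for a in(39,41):
  a=np.radians(a);e=np.array([np.cos(a+.1745),0,-np.sin(a+.1745)])
  s=robot.get_state();R=s["tool_rot"]
  print("to grasp (tool, cm/2 units):",(R.T@(b-s["eef_pos"])+[0,0,.013])/.02)
E
```

```text
ball [ 0.49408507 -0.04050747  0.163     ]
0.011 40 [array([282.5, 221. ]), array([332.1, 221.1]), array([337. , 221.1]), array([342. , 221.1]), array([346.9, 221.1]), array([351.9, 221.1])]
0.011 60 [array([282.5, 225.5]), array([331.8, 225.5]), array([336.8, 225.5]), array([341.7, 225.6]), array([346.6, 225.6]), array([351.6, 225.6])]
0.0145 40 [array([282.5, 221.7]), array([332.8, 221.8]), array([337.8, 221.8]), array([342.9, 221.8]), array([347.9, 221.8]), array([352.9, 221.8])]
0.0145 60 [array([282.5, 227.7]), array([332.5, 227.7]), array([337.5, 227.8]), array([342.5, 227.8]), array([347.5, 227.8]), array([352.5, 227.8])]
to grasp (tool, cm/2 units): [0.78612488 0.08096799 3.58207629]
to grasp (tool, cm/2 units): [0.78612488 0.08096799 3.58207629]
```

The second notch measures at about 0.0485. Now I move to the ball and close softly.

```bash
python3 -m jog '[[0.4,0.08,0,0,0,0],[0.38,0,0.2,0,0,0],[0,0,0.8,0,0,0],[0,0,0.8,0,0,0],[0,0,0.8,0,0,0],[0,0,0.6,0,0,0],[0,0,0.35,0,0,0],[0,0,0,0,0,0]]'
python3 -m jog '[[0,0,0,0,0,0],[0,0,0,0,0,0],[0,0,0,0,0,0],[0,0,0,0,0,0],[0,0,0,0,0,0],[0,0,0,0,0,0],[0,0,0,0,0,0],[0,0,0,0,0,0]]' 10 25
python3 - <<'E'
from h import *
s=robot.get_state();R=s["tool_rot"];print(s["eef_pos"],s["wrist_force"])
f=robot.grab_frame("wrist");np.savez("pics/w2.npz",**f);c=f["img"][170:380,180:400];cv2.imwrite("pics/w2.png",cv2.resize(c,None,fx=2.6,fy=2.6))
ax=np.array([.4932,-.0407,.163])+.0394*np.array([.990,-.139,0]);ax[2]=.156
r=R.T@(s["eef_pos"]-ax);print("r tool",r)
from scipy.spatial.transform import Rotation as Q
for d in(.05,.1):print(d,((Q.from_rotvec([0,d,0]).as_matrix()-np.eye(3))@r/.02).round(3))
E
```

```text
time: 5.15
eef_pos: [0.5058, -0.0392, 0.1583]
tool_rot: [[-0.771, 0.139, 0.622], [0.108, 0.99, -0.087], [-0.628, -0.0, -0.778]]
wrist_force: [-0.1, -0.8, -0.2]
grip_width: 0.0402
grasp_force: 0.0
time: 6.15
eef_pos: [0.5053, -0.0407, 0.1591]
tool_rot: [[-0.77, 0.14, 0.623], [0.107, 0.99, -0.09], [-0.629, -0.002, -0.777]]
wrist_force: [-3.1, -8.7, 0.2]
grip_width: 0.0158
grasp_force: 24.3
[ 0.50533024 -0.04074853  0.1591169 ] [-3.13683314 -8.68845381  0.23664192]
r tool [ 0.01931646  0.00160485 -0.01964138]
0.05 [-0.05   0.    -0.047]
0.1 [-0.103  0.    -0.092]
```

View pics/w2.png

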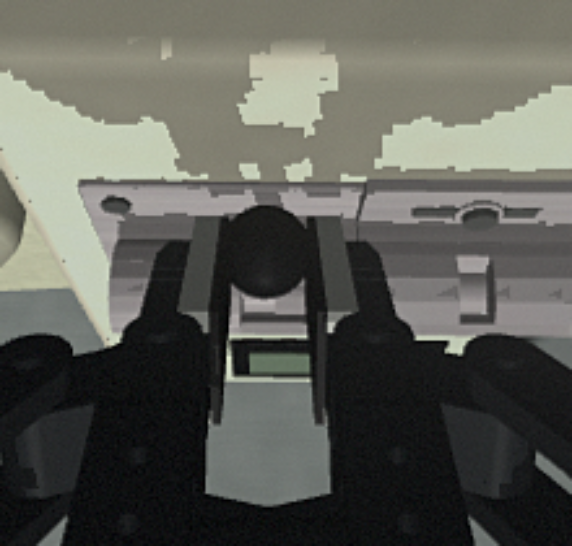

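The grip is on the ball, but only near the pad edge: the opening is 15.8 mm on an 18 mm ball. The ball is at full-frame (282,267). I'll measure its offset in tool axes and regrip.

```bash
python3 - <<'E'
from h import *
f=np.load("pics/w2.npz");s=robot.get_state();R=s["tool_rot"]
u,v=180+265/2.6,170+251/2.6
b=ray(f,u,v,.163);print(b,R.T@(b-s["eef_pos"]),s["eef_pos"])
print(R.T@(f["origin"]-s["eef_pos"]))
E
```

```text
[ 0.49334066 -0.03913212  0.163     ] [ 6.95656382e-03 -9.00419808e-05 -1.06294086e-02] [ 0.50532674 -0.0407449   0.1591117 ]
[ 0.07993572  0.0002965  -0.14240089]
```

```bash
python3 -m jog '[[0,0,0,0,0,0],[0,0,0,0,0,0],[0.35,0,0,0,0,0],[0,0,0.25,0,0,0],[0,0,0,0,0,0],[0,0,0,0,0,0],[0,0,0,0,0,0],[0,0,0,0,0,0]]' 32 25
python3 -m jog '[[0,0,0,0,0,0],[0,0,0,0,0,0],[0,0,0,0,0,0],[0,0,0,0,0,0],[0,0,0,0,0,0],[0,0,0,0,0,0],[0,0,0,0,0,0],[0,0,0,0,0,0]]' 10 30
python3 - <<'E'
from h import *
from scipy.spatial.transform import Rotation as Q
s=robot.get_state();R=s["tool_rot"];print(s["eef_pos"],s["wrist_force"])
ax=np.array([.4933,-.0400,.163])+.0394*np.array([.990,-.139,0]);ax[2]=.156
r=R.T@(s["eef_pos"]-ax);print("r tool",r, "ball",R.T@(np.array([.4933,-.04,.163])-s["eef_pos"]))
for d in(.05,.1):print(d,((Q.from_rotvec([0,d,0]).as_matrix()-np.eye(3))@r/.02).round(3))
E
```

```text
time: 7.2
eef_pos: [0.5036, -0.0391, 0.1506]
tool_rot: [[-0.77, 0.139, 0.623], [0.108, 0.99, -0.088], [-0.629, -0.0, -0.777]]
wrist_force: [0.4, 1.0, 0.1]
grip_width: 0.032
grasp_force: 0.0
time: 8.2
eef_pos: [0.5031, -0.0404, 0.1505]
tool_rot: [[-0.77, 0.14, 0.622], [0.108, 0.99, -0.09], [-0.628, -0.002, -0.778]]
wrist_force: [-5.9, -9.3, 2.2]
grip_width: 0.0155
grasp_force: 29.1
[ 0.50311553 -0.04040932  0.15053665] [-5.91664579 -9.25193701  2.23510761]
r tool [ 0.0264665   0.00093986 -0.01436142] ball [-0.00022672 -0.00099583 -0.0158368 ]
0.05 [-0.038  0.    -0.065]
0.1 [-0.078  0.    -0.129]
```

```bash
python3 -m jog '[[0,-0.065,0,0,0,0],[-0.038,0,-0.065,0,0.5,0],[-0.038,0,-0.065,0,0.5,0],[-0.038,0,-0.065,0,0.5,0],[-0.038,0,-0.065,0,0.5,0],[-0.038,0,-0.065,0,0.5,0],[-0.038,0,-0.065,0,0.5,0],[0,0,0,0,0,0]]'
python3 - <<'E'
from h import *
s=robot.get_state();R=s["tool_rot"];print(s["eef_pos"],s["wrist_force"],R.T@s["wrist_force"],np.degrees(np.arctan2(R[2,0],R[2,2])))
E
```

```text
time: 9.2
eef_pos: [0.5027, -0.041, 0.1594]
tool_rot: [[-0.921, 0.139, 0.365], [0.129, 0.99, -0.053], [-0.369, -0.001, -0.93]]
wrist_force: [-6.1, -1.9, 3.1]
grip_width: 0.0155
grasp_force: 29.8
[ 0.50268298 -0.04098439  0.15939119] [-6.08926878 -1.85815647  3.10640428] [ 4.22090531 -2.69238518 -5.01165718] -158.37151555077347
```

```bash
python3 -m jog '[[-0.056,-0.02,-0.156,0,1,0],[-0.078,0,-0.129,0,1,0],[-0.078,0,-0.129,0,1,0],[-0.078,0,-0.129,0,1,0],[-0.078,0,-0.129,0,1,0],[-0.078,0,-0.129,0,1,0],[-0.078,0,-0.129,0,1,0],[-0.078,0,-0.129,0,1,0]]'
python3 -m jog '[[-0.078,0,-0.129,0,1,0],[-0.078,0,-0.129,0,1,0],[-0.038,0,-0.065,0,0.5,0],[0,0,0,0,0,0],[0,0,0,0,0,0],[0,0,0,0,0,0],[0,0,0,0,0,0],[0,0,0,0,0,0]]'
python3 - <<'E'
from h import *
s=robot.get_state();R=s["tool_rot"];print(R.T@s["wrist_force"],s["eef_pos"],np.degrees(np.arctan2(R[2,0],R[2,2])))
f=robot.grab_frame("wrist");np.savez("pics/w3.npz",**f);c=f["img"][100:340,160:440];cv2.imwrite("pics/w3.png",cv2.resize(c,None,fx=2.4,fy=2.4))
E
```

```text
time: 10.2
eef_pos: [0.514, -0.0429, 0.1801]
tool_rot: [[-0.903, 0.139, -0.406], [0.127, 0.99, 0.056], [0.41, -0.001, -0.912]]
wrist_force: [-1.1, -1.4, -1.0]
grip_width: 0.0152
grasp_force: 30.5
time: 11.2
eef_pos: [0.5202, -0.0433, 0.1839]
tool_rot: [[-0.777, 0.139, -0.614], [0.109, 0.99, 0.086], [0.621, -0.0, -0.784]]
wrist_force: [0.3, -2.5, -0.1]
grip_width: 0.0154
grasp_force: 30.6
[-0.51544176 -2.47257386 -0.34221285] [ 0.52023702 -0.04328085  0.18385425] 141.64628747932818
```

View pics/w3.png

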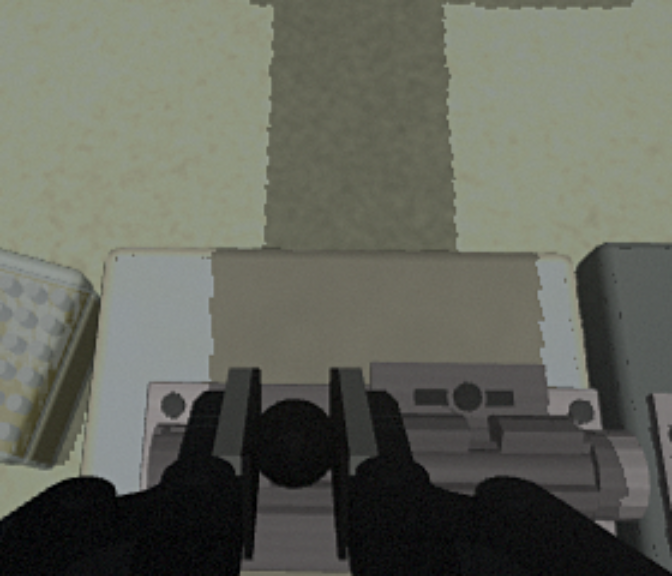

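The handle is upright: the ball computes to z = 0.196, as it must be. The ball is at crop (295,443) and the second notch, between the catch's edges, at about (485,432). One check of the remaining travel before sliding:

```bash
python3 - <<'E'
from h import *
f=np.load("pics/w3.npz");uy=np.array([.139,.990,0]);g=lambda x,y:(160+x/2.4,100+y/2.4)
s=robot.get_state();print("tcp y",s["eef_pos"]@uy)
b=ray(f,*g(295,443),.196);print("ball",b,b@uy)
for z in(.164,.168,.170):
  print(z,[round(ray(f,*g(x,432),z)@uy-s["eef_pos"]@uy,4) for x in(470,485,499)])
g1=cv2.resize(f["img"][262:292,340:385],None,fx=16,fy=16,interpolation=cv2.INTER_CUBIC)
cv2.imwrite("pics/w3n.png",cv2.convertScaleAbs(g1,alpha=1.5))
E
```

```text
tcp y 0.02951721280881303
ball [ 0.53042617 -0.04433542  0.196     ] 0.02983717353573149
0.164 [np.float64(0.0444), np.float64(0.0482), np.float64(0.0517)]
0.168 [np.float64(0.0434), np.float64(0.0471), np.float64(0.0505)]
0.17 [np.float64(0.0429), np.float64(0.0466), np.float64(0.05)]
```

View pics/w3n.png

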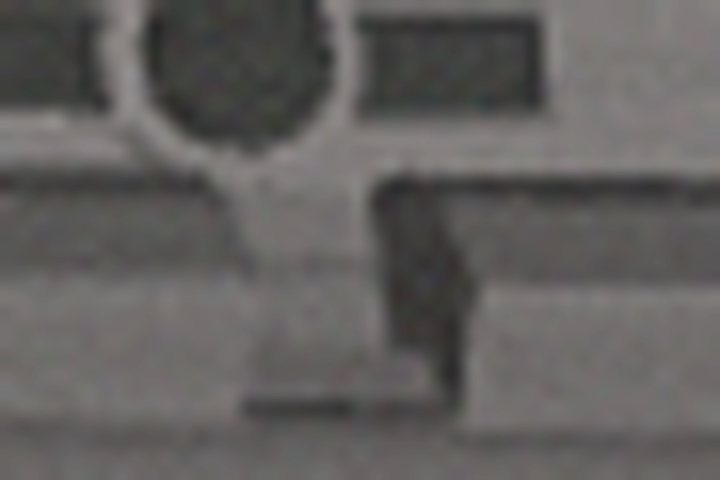

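Notch edges in the crop are at x = 250 and 472, which is 8.1 mm and agrees with the given 8 mm. The remaining travel is about 47 mm, so I slide in two steps.

```bash
python3 -m jog '[[0,0.15,0,0,0,0],[0,0.15,0,0,0,0],[0,0.15,0,0,0,0],[0,0.15,0,0,0,0],[0,0.15,0,0,0,0],[0,0.15,0,0,0,0],[0,0.15,0,0,0,0],[0,0.15,0,0,0,0]]' && python3 -m jog '[[0,0.15,0,0,0,0],[0,0.15,0,0,0,0],[0,0.15,0,0,0,0],[0,0.15,0,0,0,0],[0,0.15,0,0,0,0],[0,0.15,0,0,0,0],[0,0,0,0,0,0],[0,0,0,0,0,0]]'
python3 - <<'E'
from h import *
s=robot.get_state();print(s["tool_rot"].T@s["wrist_force"],s["eef_pos"]@[.139,.990,0]-.0295,s["eef_pos"]@[.990,-.139,0])
E
```

```text
time: 12.25
eef_pos: [0.5235, -0.0203, 0.1839]
tool_rot: [[-0.776, 0.139, -0.615], [0.11, 0.99, 0.084], [0.621, -0.002, -0.784]]
wrist_force: [-0.8, -9.3, -2.7]
grip_width: 0.0152
grasp_force: 30.7
time: 13.25
eef_pos: [0.5261, -0.0019, 0.1839]
tool_rot: [[-0.776, 0.139, -0.615], [0.11, 0.99, 0.086], [0.621, -0.001, -0.784]]
wrist_force: [0.3, -6.4, -3.0]
grip_width: 0.0156
grasp_force: 30.6
[-2.7449235  -6.34951976  1.61347464] 0.041704741717945665 0.5210712642068472
```

```bash
python3 -m jog '[[0,0.14,0,0,0,0],[0,0.135,0,0,0,0],[0.034,0,0.067,0,-0.5,0],[0.034,0,0.067,0,-0.5,0],[0.034,0,0.067,0,-0.5,0],[0,0,0,0,0,0],[0,0,0,0,0,0],[0,0,0,0,0,0]]' - 20
python3 - <<'E'
from h import *
s=robot.get_state();R=s["tool_rot"];print(R.T@s["wrist_force"],s["eef_pos"]@[.139,.990,0]-.0295,np.arctan2(-R[2,0],-R[2,2])+.683)
E
python3 -m jog '[[0.014,0,0.027,0,-0.2,0],[0.014,0,0.027,0,-0.2,0],[0,0,0,0,0,0],[0,0,0,0,0,0],[0,0,0,0,0,0],[0,0,0,0,0,0],[0,0,0,0,0,0],[0,0,0,0,0,0]]'
python3 - <<'E'
from h import *
s=robot.get_state();R=s["tool_rot"];print(R.T@s["wrist_force"],s["moment"],s["eef_pos"]@[.139,.990,0]-.0295,np.arctan2(-R[2,0],-R[2,2])+.683)
E
```

```text
time: 14.25
eef_pos: [0.5227, 0.0042, 0.1817]
tool_rot: [[-0.859, 0.139, -0.493], [0.121, 0.99, 0.069], [0.498, -0.0, -0.867]]
wrist_force: [0.4, -4.6, -3.2]
grip_width: 0.0153
grasp_force: 30.4
[-2.45881516 -4.45154127  2.25223863] 0.04734484842710787 0.16178652072509536
time: 15.25
eef_pos: [0.522, 0.0044, 0.181]
tool_rot: [[-0.879, 0.139, -0.457], [0.124, 0.99, 0.064], [0.461, -0.0, -0.887]]
wrist_force: [2.4, -4.3, -4.7]
grip_width: 0.0156
grasp_force: 30.4
[-4.83621728 -3.96220112  2.80806371] [-0.69575101 -0.78011769  0.33711411] 0.047368302953403094 0.2034104758176002
```

```bash
cat > st.py <<'E'
from h import *
s=robot.get_state();R=s["tool_rot"];F=R.T@s["wrist_force"]
ph=.683+np.arctan2(R[2,0],-R[2,2])
print("F",F.round(1),"resist",round(-(F[0]*.755+F[2]*.656),2),"radial",round(F[0]*.656-F[2]*.755,2),"s",round(s["eef_pos"]@[.139,.990,0]-.0295,5),"phi",round(ph,4))
E
python3 -m jog '[[0.009,0,0.017,0,-0.125,0],[0.009,0,0.017,0,-0.125,0],[0,0,0,0,0,0],[0,0,0,0,0,0],[0,0,0,0,0,0],[0,0,0,0,0,0],[0,0,0,0,0,0],[0,0,0,0,0,0]]' >/dev/null; python3 st.py
```

```text
F [-3.8 -5.1  3.4] resist 0.67 radial -5.09 s 0.04735 phi 1.1375
```

```bash
python3 -m jog '[[0.009,0,0.017,0,-0.125,0],[0.009,0,0.017,0,-0.125,0],[0.009,0,0.017,0,-0.125,0],[0,0,0,0,0,0],[0,0,0,0,0,0],[0,0,0,0,0,0],[0,0,0,0,0,0],[0,0,0,0,0,0]]' >/dev/null; python3 st.py
python3 -m jog '[[0.009,0,0.017,0,-0.125,0],[0.009,0,0.017,0,-0.125,0],[0,0,0,0,0,0],[0,0,0,0,0,0],[0,0,0,0,0,0],[0,0,0,0,0,0],[0,0,0,0,0,0],[0,0,0,0,0,0]]' >/dev/null; python3 st.py
```

```text
F [-4.4 -4.1  3.7] resist 0.87 radial -5.71 s 0.04741 phi 1.1
F [-4.3 -4.5  4.1] resist 0.56 radial -5.88 s 0.0474 phi 1.0748
```

```bash
python3 -m jog '[[-0.011,0,0.04,0,-0.125,0],[0.009,0,0.017,0,-0.125,0],[0.009,0,0.017,0,-0.125,0],[0,0,0,0,0,0],[0,0,0,0,0,0],[0,0,0,0,0,0],[0,0,0,0,0,0],[0,0,0,0,0,0]]' >/dev/null; python3 st.py
python3 -m jog '[[0.009,0,0.017,0,-0.125,0],[0.009,0,0.017,0,-0.125,0],[0.009,0,0.017,0,-0.125,0],[0,0,0,0,0,0],[0,0,0,0,0,0],[0,0,0,0,0,0],[0,0,0,0,0,0],[0,0,0,0,0,0]]' >/dev/null; python3 st.py
```

```text
F [-3.1 -3.9  2.5] resist 0.7 radial -3.97 s 0.04744 phi 1.0376
F [-3.7 -4.4  2.3] resist 1.33 radial -4.18 s 0.04743 phi 0.9999
```

```bash
python3 -m jog '[[-0.003,0,0.03,0,-0.125,0],[0.009,0,0.017,0,-0.125,0],[0.009,0,0.017,0,-0.125,0],[0.009,0,0.017,0,-0.125,0],[0,0,0,0,0,0],[0,0,0,0,0,0],[0,0,0,0,0,0],[0,0,0,0,0,0]]' >/dev/null; python3 st.py
python3 -m jog '[[0.009,0,0.017,0,-0.125,0],[0.009,0,0.017,0,-0.125,0],[0.009,0,0.017,0,-0.125,0],[0.009,0,0.017,0,-0.125,0],[0,0,0,0,0,0],[0,0,0,0,0,0],[0,0,0,0,0,0],[0,0,0,0,0,0]]' >/dev/null; python3 st.py
```

```text
F [-2.1 -4.5 -0.7] resist 2.07 radial -0.86 s 0.04747 phi 0.95
F [ 0.1 -5.6 -2. ] resist 1.23 radial 1.52 s 0.04749 phi 0.9005
```

phi is 0.90 with little resistance, below the 1.0 where it would rest on metal, so the stem is in the notch. I continue down.

```bash
python3 -m jog '[[0.017,-0.02,0.034,0,-0.25,0],[0.017,0,0.034,0,-0.25,0],[0.017,0,0.034,0,-0.25,0],[0.017,0,0.034,0,-0.25,0],[0,0,0,0,0,0],[0,0,0,0,0,0],[0,0,0,0,0,0],[0,0,0,0,0,0]]' >/dev/null; python3 st.py
python3 -m jog '[[0.034,0,0.067,0,-0.5,0],[0.034,0,0.067,0,-0.5,0],[0.034,0,0.067,0,-0.5,0],[0,0,0,0,0,0],[0,0,0,0,0,0],[0,0,0,0,0,0],[0,0,0,0,0,0],[0,0,0,0,0,0]]' ; python3 st.py
```

```text
F [ 3.8 -1.2 -4. ] resist -0.22 radial 5.5 s 0.04739 phi 0.8019
time: 24.25
eef_pos: [0.5121, 0.0057, 0.1686]
tool_rot: [[-0.99, 0.139, 0.032], [0.139, 0.99, -0.004], [-0.032, 0.0, -0.999]]
wrist_force: [-4.3, 1.7, 3.4]
grip_width: 0.0157
grasp_force: 30.8
F [ 4.3  1.1 -3.6] resist -0.94 radial 5.53 s 0.04734 phi 0.6512
```

```bash
python3 -m jog '[[0.057,0,0.04,0,-0.5,0],[0.034,0,0.067,0,-0.5,0],[0.034,0,0.067,0,-0.5,0],[0.034,0,0.067,0,-0.5,0],[0.034,0,0.067,0,-0.5,0],[0.034,0,0.067,0,-0.5,0],[0,0,0,0,0,0],[0,0,0,0,0,0]]' >/dev/null; python3 st.py
python3 -m jog '[[0.034,0,0.067,0,-0.5,0],[0.034,0,0.067,0,-0.5,0],[0.034,0,0.067,0,-0.5,0],[0.017,0,0.034,0,-0.25,0],[0,0,0,0,0,0],[0,0,0,0,0,0],[0,0,0,0,0,0],[0,0,0,0,0,0]]' ; python3 st.py
```

```text
F [-2.2  1.8  4.9] resist -1.51 radial -5.16 s 0.04735 phi 0.3482
time: 26.25
eef_pos: [0.5099, 0.0061, 0.1562]
tool_rot: [[-0.864, 0.139, 0.483], [0.122, 0.99, -0.067], [-0.488, 0.0, -0.873]]
wrist_force: [4.9, 2.1, -2.3]
grip_width: 0.0156
grasp_force: 30.3
F [-2.8  2.7  4.2] resist -0.62 radial -5.06 s 0.0474 phi 0.1733
```

```bash
python3 -m jog '[[0.01,0,0.05,0,-0.25,0],[0.017,0,0.034,0,-0.25,0],[0.017,0,0.034,0,-0.25,0],[0.017,0,0.034,0,-0.25,0],[0.017,0,0.034,0,-0.25,0],[0,0,0,0,0,0],[0,0,0,0,0,0],[0,0,0,0,0,0]]' >/dev/null; python3 st.py
python3 -m jog '[[0.009,0,0.017,0,-0.125,0],[0.009,0,0.017,0,-0.125,0],[0.009,0,0.017,0,-0.125,0],[0,0,0,0,0,0],[0,0,0,0,0,0],[0,0,0,0,0,0],[0,0,0,0,0,0],[0,0,0,0,0,0]]' ; python3 st.py
```

```text
F [-3.4  2.3  5.3] resist -0.95 radial -6.24 s 0.04738 phi 0.0473
time: 28.25
eef_pos: [0.5102, 0.006, 0.1511]
tool_rot: [[-0.774, 0.138, 0.617], [0.108, 0.99, -0.086], [-0.623, 0.0, -0.782]]
wrist_force: [7.4, 0.7, -2.0]
grip_width: 0.0156
grasp_force: 30.2
F [-4.4  1.7  6.1] resist -0.68 radial -7.43 s 0.04738 phi 0.0099
```

```bash
python3 -m jog '[[0.0,0,0.03,0,-0.125,0],[0.009,0,0.017,0,-0.125,0],[0,0,0,0,0,0],[0,0,0,0,0,0],[0,0,0,0,0,0],[0,0,0,0,0,0],[0,0,0,0,0,0],[0,0,0,0,0,0]]'; python3 st.py
```

```text
time: 29.25
eef_pos: [0.5105, 0.006, 0.1506]
tool_rot: [[-0.759, 0.139, 0.636], [0.107, 0.99, -0.089], [-0.642, 0.0, -0.766]]
wrist_force: [-0.5, 2.1, 5.2]
grip_width: 0.0157
grasp_force: 30.9
F [-2.8  2.  -4.5] resist 5.05 radial 1.61 s 0.04738 phi -0.0146
```

Resistance jumped to 5 N at phi of about 0, which is the bottom of the notch. I release, back off and look.

```bash
python3 -m jog '[[0,0,0,0,0,0],[0,0,0,0,0,0],[0,0,0,0,0,0],[0,0,-0.5,0,0,0],[0,0,-1,0,0,0],[0,0,-1,0,0,0],[0,0,-1,0,0,0],[0,0,0,0,0,0]]' 34
python3 - <<'E'
from h import *
s=robot.get_state();f=robot.grab_frame("wrist");np.savez("pics/w4.npz",**f);c=f["img"][150:330,170:430];cv2.imwrite("pics/w4.png",cv2.resize(c,None,fx=2.8,fy=2.8,interpolation=cv2.INTER_CUBIC))
print("ball down at s=.0475 expected",(proj(f,[.4933+.0066,-.04+.047,.163])-[170,150])*2.8)
E
```

```text
time: 30.25
eef_pos: [0.4659, 0.0124, 0.2055]
tool_rot: [[-0.758, 0.139, 0.637], [0.107, 0.99, -0.089], [-0.644, 0.001, -0.765]]
wrist_force: [-0.6, -0.3, -0.4]
grip_width: 0.034
grasp_force: 0.0
ball down at s=.0475 expected [311.90740262 221.93856566]
```

View pics/w4.png

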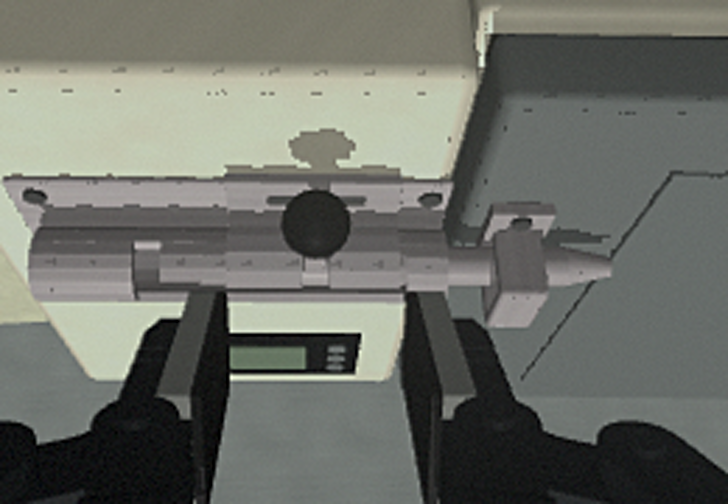

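The ball is at (316,223), against (312,222) expected for fully down. The stem is in the catch's notch, the rod passes through the staple, and the gripper is clear. I hand in.

```bash
python3 -c "
from rig import robot
print(robot.sign_off())"
```

```text
the job is handed in; nothing more can be done
None
```

The lid is bolted: the bolt went about 47 mm across through the staple, the handle lies fully down in the catch's notch with about 5 N felt at the bottom, the gripper has let go, and I handed in at about 30 s.

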